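# Hang the dial hygrometer on its stud

## Task

Hang the dial thermo-hygrometer on the mushroom stud at the end of the reagent shelf, by the keyhole in its back, upright with the dial facing outward. The stud's height is not known exactly: feel for it, pressing only lightly, then let the gauge slide fully down on the stud so that it hangs flat against the steel channel when you let go. Do not knock the gauge over or drop it, and leave everything else where it stands.

Things in the scene. Friction and masses are not known exactly. Their poses are not given: they have to be found in the camera images.
- gauge_mid (a point): Centre (half-way up) of the dial gauge: loose white plastic case 62 mm wide (its y), 30 mm deep (its x), 88 mm tall (its z), about 160 g, standing upright on the bench. Dial with round bezel on its -x face, plain back on its +x face. Grip it by its two sides, 62 mm apart. Its back and lip crack when pressed on shelf, channel or stud with more than 15 N
- dial (a point): Middle of the dial side of the gauge: on its -x face, 15 mm from the centre of the case, same height and axes
- keyhole (a point): On the gauge's back face and centre line, 28 mm above its centre, same axes: where the stud's axis lies when seated, at the top of the keyhole slot. The slot is cut in a 3 mm lip over a pocket 11 mm deep and widens downward from 7.5 to 10 mm; below it is the wide opening, 19 mm wide, from 7.5 to 24 mm below this point. Below the opening the back is flat
- shelf: Black reagent shelf fixed to the bench, 340 mm long (its x), 200 mm wide (its y), 205 mm tall. Origin on the bench, below the middle of the outer face of its end board; -x points outward from that board, z up. A hung gauge has its -x the same way as the shelf's -x
- channel (a point): On the shelf's end board is an upright slotted steel channel, 30 mm wide, 15 mm proud of the board, z = 49 to 204 mm. This point is on its face and centre line 184 mm above the bench; axes of the shelf (-x outward). A mushroom stud is clamped in its slot on the centre line, its axis set by hand anywhere from 14 mm below to 14 mm above this point: find it by eye or feel
- board_top (a point): Middle of the top edge of the shelf's end board, 205 mm above the bench, axes of the shelf. The stud in the channel below it: shank 6 mm thick with 5 mm bare length, then a round flat head 14 mm across and 4 mm thick, its front 9 mm out from the channel's face. Stud and channel are rigid
- salt_jar: Bystander: white jar, 56 mm across, 66 mm tall, on the bench; origin at the centre of its underside
- flask: Bystander: conical glass flask, 80 mm across, 102 mm tall, on the blue mat; origin at the centre of its underside
- beaker: Bystander: glass beaker, 70 mm across, 85 mm tall, on the bench; origin at the centre of its underside
- weighing_pot: Bystander: lidded steel weighing pot, 47 mm across, 56 mm tall; origin at the centre of its underside
- stopper: Bystander: cork stopper, 37 mm across, 34 mm tall; origin at the centre of its underside
- spatula_tool: Bystander: steel lab spoon, 170 mm long, lying on the bench; origin at the middle of its underside
Things that resemble listed ones, but are neither listed nor needed, are in the scene too. Leave any black or yellow look-alike of the part that bears gauge_mid alone.

How it is judged:
By the outcome, as a careful person would: the job done as asked, in the order asked, and still so for the second after the job is handed in, with the robot touching nothing.
It also fails if it takes over 70 s, if anything falls off the work surface, if the arm or the gripper's body presses on something with over 40 N, if the wrist force passes 120 N, or if a joint passes its speed limit or range.

## Robot

A 7-joint arm with a two-finger parallel gripper is mounted at the origin on the work surface. World frame = base frame: x ahead of the robot, y to its left, z up, the work surface at z = 0. Lengths are in m, angles in degrees, forces in N, time in s.
With the tool pointing down it reaches from about 0.425 to 0.825 m from the base axis. Payload 3.6 kg.
Tool frame: the origin (TCP) lies midway between the tips of the shut fingers; the grasp point (between the pads) lies 19 mm behind it (manip.hold_point_z is the distance from the TCP to the grasp point, in m); x points along the fingers, y is the direction in which the jaws open and shut, and the axes are right-handed (so a half turn about x gives the same grasp; the last joint's range is limited). The gripper opens to 85 mm and grips with 20 to 120 N. Pads are 22 mm wide; open, the fingers measure 114 mm over their backs; the gripper's body (76 mm by 85 mm) begins 54 mm behind the grasp point. The pads swing forward as they close: fully open they stand 13 mm farther back than shut.
Start: joints at [-65.174, 35.231, -0.722, 81.555, 0.464, 63.22, -2.315], TCP at [0.288, 0.582, 0.231] pointing down, gripper open.
Joint ranges: [-178.69, 178.69], [-17.37, 117.87], [-77.05, 75.6], [15.02, 138.74], [-78.02, 258.01], [0.78, 113.62], [-162.83, 162.83]. Speed limits (degrees/s): [159.86, 159.86, 180, 180, 180, 180, 180].

## Interface

Orientations are given as a 3x3 rotation matrix whose columns are the frame's x, y, z axes.
In Python, from plant import manip gives the robot as it stands.
- The arm moves only by the tool drive_tool, never from a script. Its argument "rows" is a list of rows, each a list of 3 entries, a list of its own where there are three numbers: the opening, from 0 (shut) to 1 (fully open), then the shift along the tool's x, y, z in cm, then the turn, a rotation vector about the tool's x, y, z in rad. A call has 1 to 8 rows; each row shifts and turns the commanded pose from where the row before left it, along the tool's axes as they then stand; what a row does not reach is not made up. A row lasts 1/10 s, in which the tool goes at most 50 mm and 8.59 degrees, less where a joint would pass 70% of its speed; a pose out of reach is approached as far as the arm can. A call with a gripper value outside its range is refused whole. The fingers move at their own pace and stop on an object; "force" is the grip in N (left out, the last holds). Time passes only in rows, so rows that do not move let the fingers close. It gives the time, the measured TCP pose, the force and the opening at its end, in the units of the state.
- manip.observe(): the state, without advancing time (a new reading comes with each control period).
- manip.grab_frame(name): name is "scene" or "top"; returns a dict with "color" (420x560x3 uint8, red, green, blue), "depth" (420x560 float32, m along the optical axis (not along the pixel's ray), 0 where there is no reading), "K" (3x3 intrinsics, pixels), "k1" (the pictures are not rectified: a ray, as slopes to the right and down, at radius r is drawn at 1 + k1 r^2 times it, then the intrinsics apply), "xyz" and "rotation" of the camera in the world. Camera axes: x right, y up, looking along -z (the intrinsics and any distortion apply to the point x, -y, -z); pixel columns grow to the right and rows downward; lengths in m; the calibration is good to about 2 mm. A picture is of the moment at which its call begins.
- manip.job_done(): hands the job in, once; it reports no verdict.
The state is a dict: "t": time; "q": joint angles; "joint_velocities": joint speeds; "effort": joint torques, N m; "position": TCP position; "eef_rot": TCP orientation; "ft_force": force on the tool from outside, world axes, zero at the start; "moment": the same for the moment, N m; "gripper_width": opening from 0.0 (shut) to 1.0 (fully open).
Only numpy, scipy, OpenCV 4.12 (cv2) and the standard library are available. Lean on these libraries where they do the work, as an engineer would, in place of code of your own. Each camera call takes 0.05 s, during which the arm holds its last target. There are 200 camera calls.

## Working session

There is one attempt and no reset: what is moved stays moved. The work goes in short steps, Python scripts to look and compute and a tool call to move; the robot and the scene stay as the last step left them, time stands still between calls to the robot, and variables do not carry over. Pictures are saved under pics/ and viewed, about 8 in all and at most 12, crops included, and the job is handed in when it is done.

Besides the shell and the picture viewer there is one more tool, called after ">>>" as name(argument=value, ...) on one line, values as JSON. drive_tool: Moves the arm, as the interface text tells. Its arguments: {"type":"object","properties":{"rows":{"type":"array"},"force":{"type":"number"}},"required":["rows"]}

```bash
mkdir -p pics; ls
cat > h.py <<'E'
import numpy as np, cv2
from plant import manip
def grab(n):
    f=manip.grab_frame(n); np.savez(''+n+'.npz',**f); return f
def load(n): return dict(np.load(''+n+'.npz'))
def ray(f,u,v):
    K=f['K']; xd=(u-K[0,2])/K[0,0]; yd=(v-K[1,2])/K[1,1]
    x,y=xd,yd
    for _ in range(20):
        s=1+float(f['k1'])*(x*x+y*y); x,y=xd/s,yd/s
    return np.array([x,-y,-1.])
def P(f,u,v,d=None):
    if d is None: d=float(f['depth'][int(round(v)),int(round(u))])
    return f['rotation']@(ray(f,u,v)*d)+f['xyz']
def onz(f,u,v,z):
    r=f['rotation']@ray(f,u,v); return f['xyz']+r*(z-f['xyz'][2])/r[2]
def proj(f,p):
    c=f['rotation'].T@(np.array(p)-f['xyz']); x,y=c[0]/-c[2],-c[1]/-c[2]
    s=1+float(f['k1'])*(x*x+y*y); K=f['K']
    return np.array([K[0,0]*x*s+K[0,2],K[1,1]*y*s+K[1,2]])
def save(img,name): cv2.imwrite('pics/'+name,img[:,:,::-1])
def crop(f,u0,u1,v0,v1,s,name): save(cv2.resize(f['color'][v0:v1,u0:u1],None,fx=s,fy=s,interpolation=cv2.INTER_CUBIC),name)
E
python3 - <<'E'
from h import *
for n in('scene','top'):
    f=grab(n); save(f['color'],n+'1.png'); print(n,f['xyz'],f['rotation'].round(3).tolist(),f['K'].tolist(),f['k1'])
s=manip.observe(); print(s['position'],np.array(s['eef_rot']).round(3).tolist(),s['ft_force'],s['t'],manip.hold_point_z)
E
```

```text
pics
scene [ 1.03351505 -0.63991684  0.70649872] [[0.84, -0.282, 0.463], [0.542, 0.46, -0.703], [-0.015, 0.842, 0.54]] [[429.4884589048229, 0.0, 281.6221576102026], [0.0, 429.4884589048229, 204.38793427620183], [0.0, 0.0, 1.0]] 0.0019411012289871099
top [0.47800042 0.09674155 1.00198839] [[-0.029, 0.998, -0.062], [-0.999, -0.031, -0.03], [-0.032, 0.061, 0.998]] [[455.5189134652881, 0.0, 272.9325607796939], [0.0, 455.5189134652881, 214.10846266801218], [0.0, 0.0, 1.0]] -0.10224501320486239
[0.28809782 0.58189196 0.23025833] [[-0.001, 0.444, 0.896], [-0.002, 0.896, -0.444], [-1.0, -0.002, 0.0]] [-0.62259346  0.35220364 -0.027148  ] 0.1 0.0187
```

View pics/scene1.png

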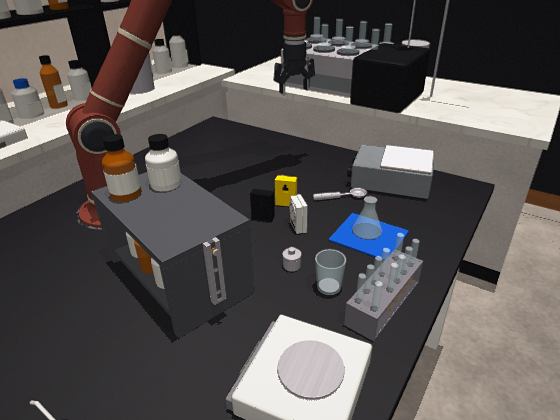

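View pics/top1.png

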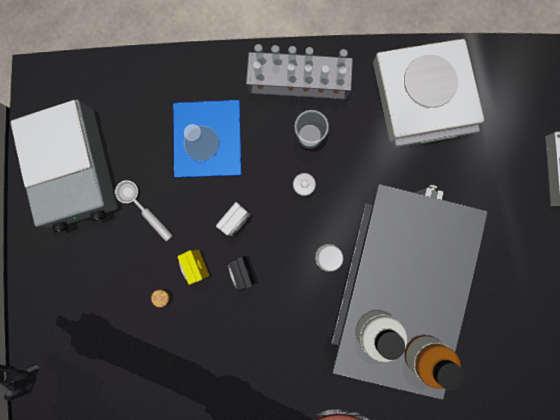

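Candidates for the gauge: white (scene 298,214 / top 232,219), black (262,206 / 240,273) and yellow (286,190 / 193,266). The white one fits the description. The stud end of the shelf is at top (432,192) / scene (213,270). I'll check both in close crops.

Run:
```python
from h import *
f=load('scene');t=load('top')
a=cv2.resize(f['color'][185:245,275:325],None,fx=6,fy=6,interpolation=cv2.INTER_CUBIC)
b=cv2.resize(t['color'][190:250,205:260],None,fx=6,fy=6,interpolation=cv2.INTER_CUBIC)
c=cv2.resize(f['color'][230:310,190:240],None,fx=6,fy=6,interpolation=cv2.INTER_CUBIC)[:360]
save(np.hstack([a,b]),'g.png')
d=cv2.resize(f['color'][230:310,190:240],None,fx=7,fy=7,interpolation=cv2.INTER_CUBIC)
e=cv2.resize(t['color'][175:255,400:460],None,fx=7,fy=7,interpolation=cv2.INTER_CUBIC)
save(np.hstack([d,e]),'s.png')
# top corners of shelf, depth
for n,uv in dict(A=(381,186),B=(486,212),C=(334,373),D=(430,190)).items(): print(n,onz(t,*uv,.205).round(4))
for uv in [(400,250),(232,215),(228,222)]: print(uv,P(t,*uv).round(4))
# white gauge mask points near top surface
pts=[P(t,u,v) for v in range(195,245) for u in range(210,255) if t['depth'][v,u]>0]
pts=np.array(pts); m=pts[(pts[:,2]>.075)&(pts[:,2]<.1)]
r=cv2.minAreaRect(m[:,:2].astype(np.float32)*1000); print(len(m),m[:,2].mean(),r,cv2.boxPoints(r))
pts=np.array([P(t,u,v) for v in range(175,400) for u in range(325,495) if t['depth'][v,u]>0]); m=pts[(pts[:,2]>.195)&(pts[:,2]<.212)]
r=cv2.minAreaRect(m[:,:2].astype(np.float32)*1000); print(len(m),m[:,2].mean(),r,cv2.boxPoints(r))
```

```text
A [ 0.5711 -0.0709  0.205 ]
B [ 0.5195 -0.2566  0.205 ]
C [0.2481 0.0226 0.205 ]
D [ 0.5614 -0.1575  0.205 ]
(400, 250) [ 0.4579 -0.0991  0.2061]
(232, 215) [0.5354 0.2066 0.0893]
(228, 222) [0.5216 0.2153 0.0875]
495 0.08701649878461185 ((526.3099975585938, 207.9770965576172), (33.578670501708984, 61.94169616699219), 48.877403259277344) [[491.93765 215.69829]
 [538.5986  174.96095]
 [560.6824  200.2559 ]
 [514.0214  240.99324]]
18307 0.2047326766290081 ((391.5461730957031, -118.79513549804688), (202.2320098876953, 355.7694091796875), 74.39964294433594) [[ 193.02188  -168.34833 ]
 [ 535.68506  -264.0239  ]
 [ 590.07043   -69.24194 ]
 [ 247.40729    26.433624]]
```

View pics/g.png

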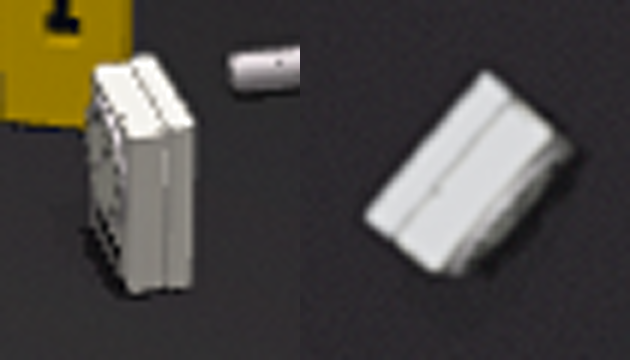

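View pics/s.png

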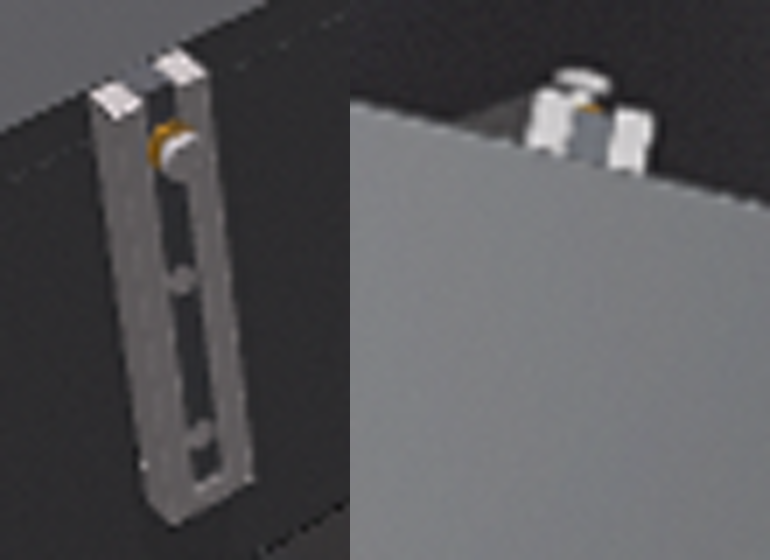

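Both crops confirm the white gauge. Its top corners in the top view are about (235.8,201.7), (247.5,211.7), (215.8,225.8) and (228.3,235.3), and the bezel faces the lower right. The stud head's centre is at about scene (215.5,252.5), near the top of the channel; the channel's upper front corners are at about (207,247) and (219.5,241).

Run:
```python
from h import *
f=load('scene');t=load('top')
C=np.array([onz(t,*uv,.088) for uv in [(235.8,201.7),(247.5,211.7),(215.8,225.8),(228.3,235.3)]])[:,:2]
print(C.round(4).tolist(),C.mean(0)); e=(C[0]+C[1]-C[2]-C[3]);e2=(C[0]+C[2]-C[1]-C[3]);print('len',np.linalg.norm(e)/2,np.linalg.norm(e2)/2,np.degrees(np.arctan2(e[1],e[0])),np.degrees(np.arctan2(e2[1],e2[0])))
o=np.array([.9635,-.268,0]); yv=np.array([.268,.9635,0])
# channel top in top view: crop7 origin(400,175), subtract 350
for n,(a,b) in dict(bl=(530,150),fl=(538,92),fr=(655,112),br=(640,175),head=(583,80)).items():
    p=onz(t,400+(a-350)/7,175+b/7,.204 if n!='head' else .19); print(n,p.round(4),'out',p@o,'lat',p@yv)
# board edge
A,B=onz(t,381,186,.205),onz(t,486,212,.205); print('board edge out',A@o,B@o,'lat',A@yv,B@yv)
def onplane(f,u,v,d):
    r=f['rotation']@ray(f,u,v); return f['xyz']+r*(d-f['xyz']@o)/(r@o)
d0=(A@o+B@o)/2
for n,a,b,d in [('tfl',118,122,.015),('tfr',209,78,.015),('bfl',178,525,.015),('bfr',254,480,.015),('head',180,157,.024)]:
    p=onplane(f,190+a/7,230+b/7,d0+d); print(n,p.round(4),'lat',p@yv)
for n,uv in dict(yel=(193,266),blk=(240,273),jar=(329,258),pot=(304,184),beak=(311,130)).items(): print(n,P(t,*uv).round(3))
s=manip.observe();print(s['q'])
```

```text
[[0.5621, 0.1984], [0.5411, 0.1752], [0.5146, 0.2401], [0.4947, 0.2152]] [0.52815029 0.20724081]
len 0.06225837863338515 0.03157155108353263 -41.02744355389118 49.65685501067058
bl [ 0.5504 -0.1496  0.204 ] out 0.5703877386848124 lat 0.0033910321340615843
fl [ 0.565  -0.1524  0.204 ] out 0.5852250074185711 lat 0.0045896504702265355
fr [ 0.5591 -0.1821  0.204 ] out 0.5874840774297717 lat -0.025633301738407287
br [ 0.5432 -0.1774  0.204 ] out 0.5709589296791056 lat -0.02531853974981058
head [ 0.5693 -0.1687  0.19  ] out 0.5937157377280279 lat -0.0099284007007692
board edge out 0.5692063473388884 0.5693324229109443 lat 0.08477442132428684 -0.1079693852695015
tfl [ 0.5568 -0.1782  0.1968] lat -0.02242736951483282
tfr [ 0.5649 -0.1493  0.1962] lat 0.007545606417818748
bfl [ 0.5572 -0.1768  0.0421] lat -0.021000224668688634
bfr [ 0.5647 -0.1499  0.0419] lat 0.006919523748553451
head [ 0.5689 -0.1685  0.183 ] lat -0.009849937953025899
yel [0.435 0.288 0.089]
blk [0.419 0.193 0.091]
jar [0.443 0.012 0.063]
pot [0.598 0.058 0.055]
beak [0.724 0.037 0.007]
[-65.17593359  35.28305133  -0.72389598  81.63266796   0.46345046
  63.21985559  -2.31370021]
```

>>> drive_tool(rows=[[1,[0,-2.29,3.81],[0,0,0]],[1,[0,-2.29,3.81],[0,0,0]],[1,[0,-2.29,3.81],[0,0,0]],[1,[0,-2.29,3.81],[0,0,0]],[1,[0,-2.29,3.81],[0,0,0]],[1,[0,-2.29,3.81],[0,0,0]],[1,[0,-2.29,3.81],[0,0,0]],[1,[0,-2.29,3.81],[0,0,0]]])

```text
t: 0.9
position: [0.4808, 0.2813, 0.231]
eef_rot: [[-0.001, 0.444, 0.896], [-0.0, 0.896, -0.444], [-1.0, -0.001, -0.0]]
ft_force: [1.0, -0.2, 0.2]
gripper_width: 1.001
```

>>> drive_tool(rows=[[1,[0,-2.29,3.81],[0,0,0]],[1,[0,-2.29,3.81],[0,0,0]],[1,[0,0,0],[0.14,0,0]],[1,[0,0,0],[0.14,0,0]],[1,[0,0,0],[0.14,0,0]],[1,[0,0,0],[0.14,0,0]],[1,[0,0,0],[0.14,0,0]],[1,[0,0,0],[0.14,0,0]]])

```text
t: 1.7
position: [0.5278, 0.2081, 0.2308]
eef_rot: [[-0.001, 0.965, 0.262], [-0.0, 0.262, -0.965], [-1.0, -0.001, 0.0]]
ft_force: [-0.9, -0.4, 0.4]
gripper_width: 0.999
```

>>> drive_tool(rows=[[1,[0,0,0],[0.14,0,0]],[1,[0,0,0],[0.14,0,0]],[1,[0,0,0],[0.14,0,0]],[1,[0,0,0],[0.14,0,0]],[1,[0,0,0],[0.14,0,0]],[1,[0,0,0],[0.14,0,0]],[1,[0,0,0],[0.14,0,0]],[1,[0,0,0],[0,0,0]]])

```text
t: 2.5
position: [0.5277, 0.2084, 0.2307]
eef_rot: [[-0.001, 0.759, -0.651], [-0.001, -0.651, -0.759], [-1.0, -0.0, 0.001]]
ft_force: [-0.0, 0.2, 0.4]
gripper_width: 1.002
```

```bash
cat >> h.py <<'E'
def st(target=None,yang=None):
    s=manip.observe(); R=np.array(s['eef_rot']); p=np.array(s['position'])
    print('t',round(s['t'],2),'p',p.round(4),'yang',np.degrees(np.arctan2(R[1,1],R[0,1])).round(2),'x',R[:,0].round(4),'F',np.array(s['ft_force']).round(2),'M',np.array(s['moment']).round(2),'w',round(s['gripper_width'],3),'q',np.array(s['q']).round(0))
    if target is not None: print('tool shift cm',(R.T@(np.array(target)-p)*100).round(2))
    if yang is not None:
        a=np.radians(yang); T=np.array([[0,np.cos(a),np.sin(a)],[0,np.sin(a),-np.cos(a)],[-1,0,0]])
        print('turn',cv2.Rodrigues(R.T@T)[0].ravel().round(4))
    return s
E
python3 -c "
from h import *
st([.528,.2075,.04],-41)
f=grab('top'); save(f['color'],'t2.png')"
```

```text
t 2.5 p [0.5277 0.2084 0.2307] yang -40.59 x [-1.2e-03 -9.0e-04 -1.0e+00] F [-0.01  0.22  0.36] M [0.02 0.01 0.01] w 1.002 q [-42.  30.  29.  96. -17.  58. -48.]
tool shift cm [19.07  0.08  0.02]
turn [0.0072 0.0015 0.0003]
```

>>> drive_tool(rows=[[1,[3,0.08,0.02],[0.007,0.0015,0]],[1,[3,0,0],[0,0,0]],[1,[3,0,0],[0,0,0]],[1,[2,0,0],[0,0,0]],[1,[0,0,0],[0,0,0]]])

```text
t: 3.05
position: [0.5264, 0.2071, 0.1184]
eef_rot: [[-0.006, 0.756, -0.654], [-0.001, -0.654, -0.756], [-1.0, -0.004, 0.005]]
ft_force: [-1.5, 0.4, -0.7]
gripper_width: 1.004
```

```bash
python3 -c "
from h import *
st([.528,.2075,.04],-41)
f=grab('scene'); t=grab('top')
a=cv2.resize(f['color'][140:250,240:350],(500,500),interpolation=cv2.INTER_CUBIC);b=cv2.resize(t['color'][180:260,190:270],None,fx=3,fy=3); print(proj(t,[.528,.2075,.088]),proj(f,[.528,.2075,.088]))
save(a,'s2.png')"
```

```text
t 3.05 p [0.5264 0.2071 0.1184] yang -40.88 x [-0.0058 -0.001  -1.    ] F [-1.46  0.38 -0.67] M [-0.01  0.02 -0.  ] w 1.004 q [-39.  38.  25. 103. -22.  44. -44.]
tool shift cm [ 7.84  0.13 -0.17]
turn [0.0021 0.0046 0.0037]
[231.71452559 218.69199756] [297.67536848 199.98274231]
```

View pics/s2.png

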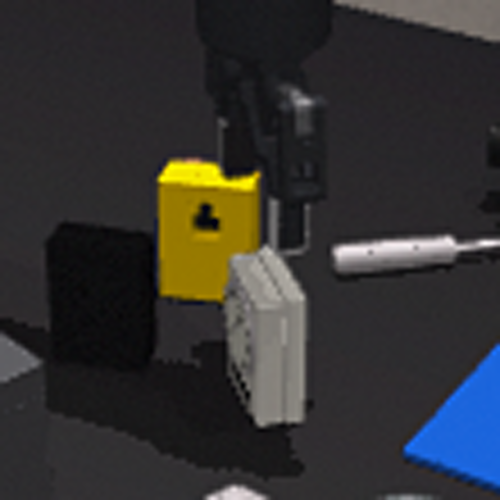

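The crop shows the gripper straddling the white gauge (crop 270,330) with a finger on either side. I'll go down and grip.

>>> drive_tool(rows=[[1,[2,0.13,-0.17],[0.002,0.0046,0.0037]],[1,[2,0,0],[0,0,0]],[1,[2,0,0],[0,0,0]],[1,[1,0,0],[0,0,0]],[1,[0.8,0,0],[0,0,0]],[1,[0,0,0],[0,0,0]],[1,[0,0,0],[0,0,0]]])

```text
t: 3.85
position: [0.532, 0.2083, 0.0442]
eef_rot: [[0.008, 0.753, -0.658], [0.003, -0.658, -0.753], [-1.0, 0.005, -0.008]]
ft_force: [-0.2, 0.0, -0.1]
gripper_width: 1.0
```

>>> drive_tool(rows=[[0.8,[0,0,0],[0,0,0]],[0.75,[0,0,0],[0,0,0]],[0.7,[0,0,0],[0,0,0]],[0.6,[0,0,0],[0,0,0]],[0.5,[0,0,0],[0,0,0]],[0.4,[0,0,0],[0,0,0]],[0.4,[0,0,0],[0,0,0]],[0.4,[0,0,0],[0,0,0]]], force=35)

```text
t: 4.65
position: [0.5315, 0.2088, 0.0441]
eef_rot: [[0.007, 0.753, -0.658], [0.003, -0.658, -0.753], [-1.0, 0.003, -0.007]]
ft_force: [-0.7, 0.6, 5.9]
gripper_width: 0.719
```

```bash
python3 -c "
from h import *
st([.528,.2075,.04],-41)"
```

```text
t 4.65 p [0.5315 0.2088 0.0441] yang -41.12 x [ 0.0072  0.0034 -1.    ] F [-0.75  0.57  5.87] M [0.3  0.47 0.05] w 0.719 q [-37.  44.  21. 106. -26.  35. -40.]
tool shift cm [ 0.41 -0.18  0.33]
turn [-0.0021 -0.0073 -0.0032]
```

>>> drive_tool(rows=[[0.4,[-1,0,0],[0,0,0]],[0.4,[-3,0,0],[0,0,0]],[0.4,[-4,0,0],[0,0,0]],[0.4,[-4,0,0],[0,0,0]],[0.4,[-4,0,0],[0,0,0]],[0.4,[-4,0,0],[0,0,0]],[0.4,[0,0,0],[-0.1,0,0]],[0.4,[0,0,0],[-0.13,0,0]]])

```text
t: 5.45
position: [0.5304, 0.2074, 0.245]
eef_rot: [[0.01, 0.885, -0.465], [0.003, -0.465, -0.885], [-1.0, 0.007, -0.007]]
ft_force: [-0.6, -0.7, -3.4]
gripper_width: 0.721
```

>>> drive_tool(rows=[[0.4,[0,0,0],[-0.13,0,0]],[0.4,[0,0,0],[-0.13,0,0]],[0.4,[0,0,0],[-0.13,0,0]],[0.4,[0,0,0],[-0.13,0,0]],[0.4,[0,0,0],[-0.13,0,0]],[0.4,[0,0,0],[-0.13,0,0]],[0.4,[0,0,0],[-0.13,0,0]],[0.4,[0,0,0],[-0.13,0,0]]])

```text
t: 6.25
position: [0.5296, 0.2069, 0.243]
eef_rot: [[0.006, 0.849, 0.528], [0.001, 0.528, -0.849], [-1.0, 0.006, 0.003]]
ft_force: [0.1, -0.1, -0.9]
gripper_width: 0.724
```

>>> drive_tool(rows=[[0.4,[0,0,0],[-0.13,0,0]],[0.4,[0,0,0],[-0.13,0,0]],[0.4,[0,0,0],[-0.13,0,0]],[0.4,[0,0,0],[-0.13,0,0]],[0.4,[0,0,0],[-0.13,0,0]],[0.4,[0,0,0],[-0.1,0,0]],[0.4,[0,0,0],[0,0,0]]])

```text
t: 6.95
position: [0.5298, 0.2067, 0.243]
eef_rot: [[0.006, 0.267, 0.964], [0.001, 0.964, -0.267], [-1.0, 0.003, 0.006]]
ft_force: [-0.5, 0.5, -2.1]
gripper_width: 0.723
```

```bash
python3 -c "
from h import *
st([.70,.05,.25],74.5); st([.70,-.19,.25])"
```

```text
t 6.95 p [0.5298 0.2067 0.243 ] yang 74.53 x [ 0.0061  0.001  -1.    ] F [-0.46  0.47 -2.07] M [-0.03 -0.02 -0.  ] w 0.723 q [-23.  27.  -1.  95.   1.  58.  50.]
tool shift cm [ -0.61 -10.56  20.59]
turn [ 0.0005  0.0056 -0.0026]
t 6.95 p [0.5298 0.2067 0.243 ] yang 74.53 x [ 0.0061  0.001  -1.    ] F [-0.46  0.47 -2.07] M [-0.03 -0.02 -0.  ] w 0.723 q [-23.  27.  -1.  95.   1.  58.  50.]
tool shift cm [ -0.64 -33.69  26.99]
```

>>> drive_tool(rows=[[0.4,[0,-1,3.4],[0,0.013,0]],[0.4,[0,-1.8,3.5],[0,0,0]],[0.4,[0,-1.8,3.5],[0,0,0]],[0.4,[0,-2,3.5],[0,0,0]],[0.4,[0,-2,3.5],[0,0,0]],[0.4,[0,-2,3.2],[0,0,0]],[0.4,[0,-3.3,0.9],[0,0,0]],[0.4,[0,-3.3,0.9],[0,0,0]]])

```text
t: 7.75
position: [0.7003, -0.0191, 0.2402]
eef_rot: [[-0.007, 0.268, 0.963], [0.005, 0.963, -0.268], [-1.0, 0.002, -0.008]]
ft_force: [-0.0, -0.6, -1.8]
gripper_width: 0.72
```

>>> drive_tool(rows=[[0.4,[0,-3.3,0.9],[0,0,0]],[0.4,[0,-3.3,0.9],[0,0,0]],[0.4,[0,-3.3,0.9],[0,0,0]],[0.4,[0,-3.3,0.9],[0,0,0]],[0.4,[0,-3.3,0.9],[0,0,0]],[0.4,[0,0,0],[0,0,0]],[0.4,[0,0,0],[0,0,0]]])

```text
t: 8.45
position: [0.699, -0.1904, 0.2398]
eef_rot: [[-0.007, 0.27, 0.963], [0.005, 0.963, -0.27], [-1.0, 0.003, -0.008]]
ft_force: [0.6, 0.4, -2.0]
gripper_width: 0.723
```

```bash
cat >> h.py <<'E'
o=np.array([.9635,-.268,0]); yv=np.array([.268,.9635,0])
def sl(target_out,lat,z): # TCP in shelf frame
    s=st(o*target_out+yv*lat+np.array([0,0,z]),74.5); p=np.array(s['position']); print('out',(p@o).round(4),'lat',(p@yv).round(4))
    return s
E
python3 -c "
from h import *
sl(.65,-.010,.187)
f=grab('scene'); t=grab('top')
a=cv2.resize(f['color'][170:300,180:310],(520,520),interpolation=cv2.INTER_CUBIC);b=cv2.resize(t['color'][130:210,395:465],(280,320),interpolation=cv2.INTER_CUBIC)
c=np.zeros((520,800,3),np.uint8); c[:,:520]=a; c[:320,520:]=b
save(c,'s3.png')"
```

```text
t 8.45 p [ 0.699  -0.1904  0.2398] yang 74.32 x [-0.0074  0.0049 -1.    ] F [ 0.64  0.42 -2.  ] M [ 0.02  0.05 -0.03] w 0.723 q [13. 43.  0. 65. -0. 73. 88.]
tool shift cm [ 5.34 -1.42 -7.39]
turn [-0.003  -0.0084 -0.0028]
out 0.7245 lat 0.0039
```

View pics/s3.png

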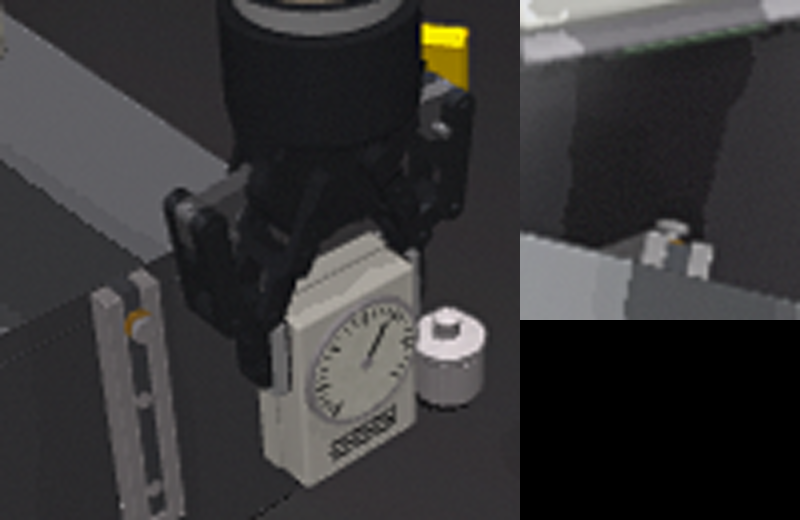

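The gauge is upright with its dial outward at crop (365,360), and the stud head is at crop (141,327), which is scene (215.3,251.8). I'll bring it to just in front of the stud, about 12 mm above the insertion height.

>>> drive_tool(rows=[[0.4,[1,-1.45,-2.5],[-0.003,0,0]],[0.4,[2,0,-3],[0,0,0]],[0.4,[1.5,0,-2.5],[0,0,0]],[0.4,[0.5,0,-1.5],[0,0,0]],[0.4,[0,0,-0.7],[0,0,0]],[0.4,[0,0,0],[0,0,0]],[0.4,[0,0,0],[0,0,0]]])

```text
t: 9.25
position: [0.5989, -0.1749, 0.1922]
eef_rot: [[-0.003, 0.262, 0.965], [0.005, 0.965, -0.262], [-1.0, 0.004, -0.004]]
ft_force: [0.1, -1.0, -1.6]
gripper_width: 0.724
```

```bash
python3 -c "
from h import *
sl(.605,-.0105,.190)"
```

```text
t 9.25 p [ 0.5989 -0.1749  0.1922] yang 74.84 x [-0.0028  0.005  -1.    ] F [ 0.09 -1.01 -1.59] M [-0.07 -0.06 -0.02] w 0.724 q [15. 35. -0. 89.  0. 56. 89.]
tool shift cm [ 0.22 -0.23 -1.88]
turn [ 0.0059 -0.004  -0.0041]
out 0.6239 lat -0.008
```

>>> drive_tool(rows=[[0.4,[0.2,-0.23,-0.5],[0.006,-0.003,-0.004]],[0.4,[0,0,-0.3],[0,0,0]],[0.4,[0,0,-0.2],[0,0,0]],[0.4,[0,0,0],[0,0,0]]])

```text
t: 9.65
position: [0.5868, -0.175, 0.1893]
eef_rot: [[-0.004, 0.269, 0.963], [0.001, 0.963, -0.269], [-1.0, -0.0, -0.004]]
ft_force: [0.9, 0.5, -1.3]
gripper_width: 0.72
```

>>> drive_tool(rows=[[0.4,[0,0,-0.15],[0,0,0]],[0.4,[0,0,-0.15],[0,0,0]],[0.4,[0,0,0],[0,0,0]]])

```text
t: 9.95
position: [0.5841, -0.1742, 0.1894]
eef_rot: [[-0.004, 0.268, 0.963], [0.001, 0.963, -0.268], [-1.0, -0.0, -0.004]]
ft_force: [0.0, -0.7, -1.7]
gripper_width: 0.722
```

>>> drive_tool(rows=[[0.4,[0,0,-0.1],[0,0,0]],[0.4,[0,0,-0.1],[0,0,0]],[0.4,[0,0,0],[0,0,0]]])

```text
t: 10.25
position: [0.584, -0.1741, 0.1895]
eef_rot: [[0.001, 0.268, 0.963], [-0.0, 0.963, -0.268], [-1.0, -0.0, 0.001]]
ft_force: [5.0, -1.6, -5.0]
gripper_width: 0.724
```

```bash
python3 -c "
from h import *
sl(.605,-.0105,.190)"
```

```text
t 10.25 p [ 0.584  -0.1741  0.1895] yang 74.43 x [ 6.e-04 -3.e-04 -1.e+00] F [ 5.02 -1.59 -4.96] M [-0.34 -1.17  0.01] w 0.724 q [15. 34. -0. 92.  0. 54. 89.]
tool shift cm [-0.05  0.07 -0.43]
turn [-0.0012  0.0007  0.0001]
out 0.6094 lat -0.0112
```

Contact at about 5 N. I'll ease off slightly and slide down, pressing lightly, until the head drops into the opening.

>>> drive_tool(rows=[[0.4,[0,0,0.06],[0,0,0]],[0.4,[0.15,0,0],[0,0,0]],[0.4,[0.15,0,0],[0,0,0]],[0.4,[0.15,0,0],[0,0,0]],[0.4,[0.15,0,0],[0,0,0]],[0.4,[0,0,0],[0,0,0]]])

```text
t: 10.85
position: [0.5841, -0.1741, 0.184]
eef_rot: [[-0.0, 0.268, 0.963], [0.0, 0.963, -0.268], [-1.0, -0.0, -0.0]]
ft_force: [5.5, -1.6, 0.7]
gripper_width: 0.719
```

>>> drive_tool(rows=[[0.4,[0.1,0,0],[0,0,0]],[0.4,[0.1,0,0],[0,0,0]],[0.4,[0,0,0],[0,0,0]]])

```text
t: 11.15
position: [0.5841, -0.1741, 0.182]
eef_rot: [[-0.001, 0.268, 0.963], [0.0, 0.963, -0.268], [-1.0, -0.0, -0.001]]
ft_force: [4.3, -1.1, 0.6]
gripper_width: 0.721
```

>>> drive_tool(rows=[[0.4,[0.1,0,0],[0,0,0]],[0.4,[0.05,0,0],[0,0,0]],[0.4,[0,0,0],[0,0,0]]])

```text
t: 11.45
position: [0.5841, -0.1741, 0.1806]
eef_rot: [[-0.0, 0.268, 0.963], [0.0, 0.963, -0.268], [-1.0, -0.0, -0.0]]
ft_force: [4.9, -0.4, 1.1]
gripper_width: 0.72
```

>>> drive_tool(rows=[[0.4,[0.1,0,0],[0,0,0]],[0.4,[0,0,0],[0,0,0]]])

```text
t: 11.65
position: [0.584, -0.1741, 0.1795]
eef_rot: [[-0.001, 0.268, 0.963], [0.0, 0.963, -0.268], [-1.0, -0.0, -0.001]]
ft_force: [6.1, -1.4, 1.1]
gripper_width: 0.723
```

>>> drive_tool(rows=[[0.4,[0.1,0,0],[0,0,0]],[0.4,[0,0,0],[0,0,0]]])

```text
t: 11.85
position: [0.584, -0.1741, 0.1785]
eef_rot: [[-0.001, 0.268, 0.963], [0.0, 0.963, -0.268], [-1.0, -0.0, -0.001]]
ft_force: [6.0, -1.9, 1.4]
gripper_width: 0.72
```

>>> drive_tool(rows=[[0.4,[0.1,0,0],[0,0,0]],[0.4,[0,0,0],[0,0,0]]])

```text
t: 12.05
position: [0.5839, -0.174, 0.1775]
eef_rot: [[-0.001, 0.268, 0.963], [0.0, 0.963, -0.268], [-1.0, -0.0, -0.001]]
ft_force: [4.3, -2.1, 1.1]
gripper_width: 0.723
```

>>> drive_tool(rows=[[0.4,[0.1,0,0],[0,0,0]],[0.4,[0,0,0],[0,0,0]]])

```text
t: 12.25
position: [0.5836, -0.174, 0.1762]
eef_rot: [[-0.002, 0.268, 0.963], [0.0, 0.963, -0.268], [-1.0, -0.0, -0.002]]
ft_force: [5.1, -1.6, 0.2]
gripper_width: 0.723
```

>>> drive_tool(rows=[[0.4,[0.1,0,0],[0,0,0]],[0.4,[0,0,0],[0,0,0]]])

```text
t: 12.45
position: [0.5795, -0.1729, 0.1732]
eef_rot: [[-0.012, 0.268, 0.963], [0.003, 0.963, -0.268], [-1.0, -0.0, -0.012]]
ft_force: [-0.1, -0.2, -1.2]
gripper_width: 0.726
```

The gauge moved in by 4 mm and the force vanished, so the head has entered the opening. I'll press in until it meets the channel.

>>> drive_tool(rows=[[0.4,[0,0,-0.12],[0,0,0]],[0.4,[0,0,-0.1],[0,0,0]],[0.4,[0,0,0],[0,0,0]]])

```text
t: 12.75
position: [0.5795, -0.1729, 0.1742]
eef_rot: [[-0.006, 0.268, 0.963], [0.002, 0.963, -0.268], [-1.0, -0.0, -0.007]]
ft_force: [-0.9, 0.2, -0.9]
gripper_width: 0.722
```

>>> drive_tool(rows=[[0.4,[0,0,-0.1],[0,0,0]],[0.4,[0,0,0],[0,0,0]]])

```text
t: 12.95
position: [0.5793, -0.1728, 0.1747]
eef_rot: [[-0.005, 0.268, 0.963], [0.001, 0.963, -0.268], [-1.0, -0.0, -0.005]]
ft_force: [-0.3, 0.4, -1.7]
gripper_width: 0.719
```

```bash
python3 -c "
from h import *
sl(.6,-.0110,.173)"
```

```text
t 12.95 p [ 0.5793 -0.1728  0.1747] yang 74.43 x [-0.0045  0.0011 -1.    ] F [-0.31  0.36 -1.66] M [-0.04  0.    0.  ] w 0.719 q [15. 35. -0. 93.  0. 52. 89.]
tool shift cm [ 0.18  0.03 -0.44]
turn [-0.0012 -0.0047  0.0001]
out 0.6045 lat -0.0113
```

>>> drive_tool(rows=[[0.4,[0,0,-0.15],[0,0,0]],[0.4,[0,0,0],[0,0,0]]])

```text
t: 13.15
position: [0.5779, -0.1724, 0.1748]
eef_rot: [[-0.004, 0.268, 0.963], [0.001, 0.963, -0.268], [-1.0, -0.0, -0.004]]
ft_force: [0.8, -0.2, -1.9]
gripper_width: 0.723
```

>>> drive_tool(rows=[[0.4,[0,0,-0.1],[0,0,0]],[0.4,[0,0,0],[0,0,0]]])

```text
t: 13.35
position: [0.5771, -0.1722, 0.1748]
eef_rot: [[-0.004, 0.268, 0.963], [0.001, 0.963, -0.268], [-1.0, -0.0, -0.004]]
ft_force: [0.1, -0.0, -1.2]
gripper_width: 0.719
```

>>> drive_tool(rows=[[0.4,[0,0,-0.1],[0,0,0]],[0.4,[0,0,0],[0,0,0]]])

```text
t: 13.55
position: [0.5761, -0.1719, 0.1748]
eef_rot: [[-0.004, 0.268, 0.963], [0.001, 0.963, -0.268], [-1.0, -0.0, -0.004]]
ft_force: [-0.0, -0.1, -1.5]
gripper_width: 0.719
```

>>> drive_tool(rows=[[0.4,[0,0,-0.08],[0,0,0]],[0.4,[0,0,0],[0,0,0]]])

```text
t: 13.75
position: [0.5756, -0.1718, 0.1749]
eef_rot: [[-0.004, 0.268, 0.963], [0.001, 0.963, -0.268], [-1.0, -0.0, -0.004]]
ft_force: [0.4, -0.2, -1.3]
gripper_width: 0.724
```

>>> drive_tool(rows=[[0.4,[0,0,-0.08],[0,0,0]],[0.4,[0,0,0],[0,0,0]]])

```text
t: 13.95
position: [0.5756, -0.1718, 0.1749]
eef_rot: [[-0.002, 0.268, 0.963], [0.0, 0.963, -0.268], [-1.0, -0.0, -0.002]]
ft_force: [2.8, 0.0, -2.8]
gripper_width: 0.718
```

```bash
python3 -c "
from h import *
sl(.6,-.0110,.160)"
```

```text
t 13.95 p [ 0.5756 -0.1718  0.1749] yang 74.43 x [-1.8e-03  3.0e-04 -1.0e+00] F [ 2.76  0.02 -2.79] M [-0.15 -0.56 -0.06] w 0.718 q [15. 34. -0. 94.  0. 52. 89.]
tool shift cm [ 1.49  0.02 -0.05]
turn [-0.0012 -0.0018  0.0002]
out 0.6006 lat -0.0112
```

The back meets the channel at about 2.8 N, 9 mm further in than the stud head, as expected. I'll ease off and slide down.

>>> drive_tool(rows=[[0.4,[0,0,0.06],[0,0,0]],[0.4,[0.15,0,0],[0,0,0]],[0.4,[0.15,0,0],[0,0,0]],[0.4,[0.15,0,0],[0,0,0]],[0.4,[0.15,0,0],[0,0,0]],[0.4,[0,0,0],[0,0,0]]])

```text
t: 14.55
position: [0.5756, -0.1717, 0.1687]
eef_rot: [[-0.003, 0.268, 0.963], [0.001, 0.963, -0.268], [-1.0, -0.0, -0.003]]
ft_force: [2.9, -0.6, -2.2]
gripper_width: 0.726
```

>>> drive_tool(rows=[[0.4,[0.15,0,0],[0,0,0]],[0.4,[0.15,0,0],[0,0,0]],[0.4,[0,0,0],[0,0,0]]])

```text
t: 14.85
position: [0.5756, -0.1718, 0.1657]
eef_rot: [[-0.003, 0.268, 0.963], [0.001, 0.963, -0.268], [-1.0, -0.0, -0.003]]
ft_force: [1.4, -1.0, -2.2]
gripper_width: 0.719
```

>>> drive_tool(rows=[[0.4,[0.15,0,0],[0,0,0]],[0.4,[0.1,0,0],[0,0,0]],[0.4,[0,0,0],[0,0,0]]])

```text
t: 15.15
position: [0.5756, -0.1718, 0.1633]
eef_rot: [[-0.003, 0.268, 0.963], [0.001, 0.963, -0.268], [-1.0, -0.0, -0.003]]
ft_force: [3.4, 0.2, -0.9]
gripper_width: 0.727
```

```bash
python3 -c "
from h import *
sl(.6,-.0110,.160)"
```

```text
t 15.15 p [ 0.5756 -0.1718  0.1633] yang 74.43 x [-3.2e-03  7.0e-04 -1.0e+00] F [ 3.43  0.18 -0.88] M [-0.09 -0.59 -0.05] w 0.727 q [15. 35. -0. 95.  0. 51. 89.]
tool shift cm [ 0.33  0.03 -0.05]
turn [-0.0012 -0.0033  0.0002]
out 0.6006 lat -0.0113
```

>>> drive_tool(rows=[[0.4,[0.1,0,0],[0,0,0]],[0.4,[0.1,0,0],[0,0,0]],[0.4,[0,0,0],[0,0,0]]])

```text
t: 15.45
position: [0.5756, -0.1718, 0.1614]
eef_rot: [[-0.003, 0.268, 0.963], [0.001, 0.963, -0.268], [-1.0, -0.0, -0.003]]
ft_force: [2.7, -0.8, -0.7]
gripper_width: 0.725
```

>>> drive_tool(rows=[[0.4,[0.1,0,0],[0,0,0]],[0.4,[0,0,0],[0,0,0]]])

```text
t: 15.65
position: [0.5756, -0.1717, 0.1604]
eef_rot: [[-0.003, 0.268, 0.963], [0.001, 0.963, -0.268], [-1.0, -0.0, -0.003]]
ft_force: [3.9, -0.8, 0.0]
gripper_width: 0.721
```

>>> drive_tool(rows=[[0.4,[0.1,0,0],[0,0,0]],[0.4,[0,0,0],[0,0,0]]])

```text
t: 15.85
position: [0.5756, -0.1718, 0.1594]
eef_rot: [[-0.003, 0.268, 0.963], [0.001, 0.963, -0.268], [-1.0, -0.0, -0.003]]
ft_force: [4.8, -0.3, -0.2]
gripper_width: 0.721
```

>>> drive_tool(rows=[[0.4,[0.07,0,0.03],[0,0,0]],[0.4,[0,0,0],[0,0,0]]])

```text
t: 16.05
position: [0.5756, -0.1717, 0.1585]
eef_rot: [[-0.004, 0.268, 0.963], [0.001, 0.963, -0.268], [-1.0, -0.0, -0.004]]
ft_force: [3.6, -1.5, 0.2]
gripper_width: 0.724
```

>>> drive_tool(rows=[[0.4,[0.07,0,0],[0,0,0]],[0.4,[0,0,0],[0,0,0]]])

```text
t: 16.25
position: [0.5756, -0.1718, 0.1579]
eef_rot: [[-0.004, 0.268, 0.963], [0.001, 0.963, -0.268], [-1.0, -0.0, -0.004]]
ft_force: [3.4, -0.3, 1.3]
gripper_width: 0.729
```

>>> drive_tool(rows=[[0.4,[0.07,0,0],[0,0,0]],[0.4,[0,0,0],[0,0,0]]])

```text
t: 16.45
position: [0.5755, -0.1718, 0.1576]
eef_rot: [[-0.004, 0.268, 0.963], [0.001, 0.963, -0.268], [-1.0, -0.0, -0.004]]
ft_force: [2.6, -0.2, 2.8]
gripper_width: 0.723
```

>>> drive_tool(rows=[[0.4,[0.06,0,0],[0,0,0]],[0.4,[0,0,0],[0,0,0]]])

```text
t: 16.65
position: [0.5756, -0.1718, 0.1574]
eef_rot: [[-0.004, 0.268, 0.963], [0.001, 0.963, -0.268], [-1.0, -0.0, -0.004]]
ft_force: [2.4, -0.1, 7.2]
gripper_width: 0.723
```

```bash
python3 -c "
from h import *
sl(.6,-.0110,.160)
f=grab('scene'); t=grab('top')
a=cv2.resize(f['color'][170:300,160:290],(520,520),interpolation=cv2.INTER_CUBIC);b=cv2.resize(t['color'][140:220,395:465],(280,320),interpolation=cv2.INTER_CUBIC)
c=np.zeros((520,800,3),np.uint8); c[:,:520]=a; c[:320,520:]=b
save(c,'s4.png')"
```

```text
t 16.65 p [ 0.5756 -0.1718  0.1574] yang 74.43 x [-3.6e-03  8.0e-04 -1.0e+00] F [ 2.38 -0.07  7.21] M [-0.06 -0.32 -0.04] w 0.723 q [15. 35. -0. 95.  0. 50. 89.]
tool shift cm [-0.26  0.03 -0.05]
turn [-0.0012 -0.0036  0.0002]
out 0.6006 lat -0.0113
```

View pics/s4.png

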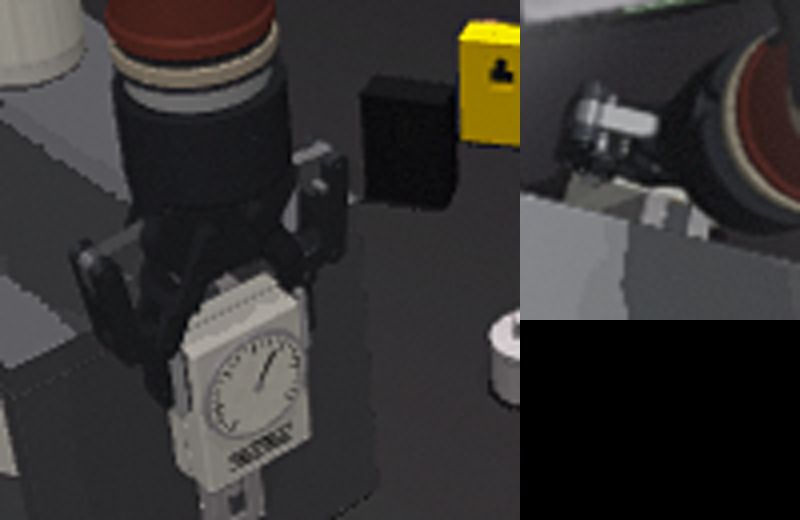

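Firm stop at z = 0.1574, about 17.5 mm below entry, with the gauge upright on the channel (crop 250,385). I'll unload slightly and release.

>>> drive_tool(rows=[[0.4,[-0.1,0,0.05],[0,0,0]],[0.4,[0,0,0],[0,0,0]],[0.74,[0,0,0],[0,0,0]],[0.77,[0,0,0],[0,0,0]],[0.8,[0,0,0],[0,0,0]],[0.85,[0,0,0],[0,0,0]],[0.9,[0,0,0],[0,0,0]],[1,[0,0,0],[0,0,0]]])

```text
t: 17.55
position: [0.5758, -0.1719, 0.1575]
eef_rot: [[-0.004, 0.268, 0.963], [0.001, 0.963, -0.268], [-1.0, -0.0, -0.005]]
ft_force: [0.3, 0.2, -0.5]
gripper_width: 0.999
```

>>> drive_tool(rows=[[1,[0,0,0],[0,0,0]],[1,[0,0,0],[0,0,0]],[1,[0,0,0],[0,0,0]]])

```text
t: 17.85
position: [0.576, -0.1719, 0.1576]
eef_rot: [[-0.004, 0.268, 0.963], [0.001, 0.963, -0.268], [-1.0, -0.0, -0.004]]
ft_force: [0.2, 0.1, 0.3]
gripper_width: 0.999
```

```bash
python3 -c "
from h import *
sl(.6,-.0110,.160)
f=grab('scene')
save(cv2.resize(f['color'][170:300,160:290],(520,520),interpolation=cv2.INTER_CUBIC),'s5.png')"
```

```text
t 17.85 p [ 0.576  -0.1719  0.1576] yang 74.43 x [-4.e-03  9.e-04 -1.e+00] F [0.23 0.11 0.27] M [ 0.02  0.01 -0.03] w 0.999 q [15. 35. -0. 95.  0. 50. 89.]
tool shift cm [-0.24  0.02 -0.1 ]
turn [-0.0012 -0.0041  0.0002]
out 0.601 lat -0.0112
```

View pics/s5.png

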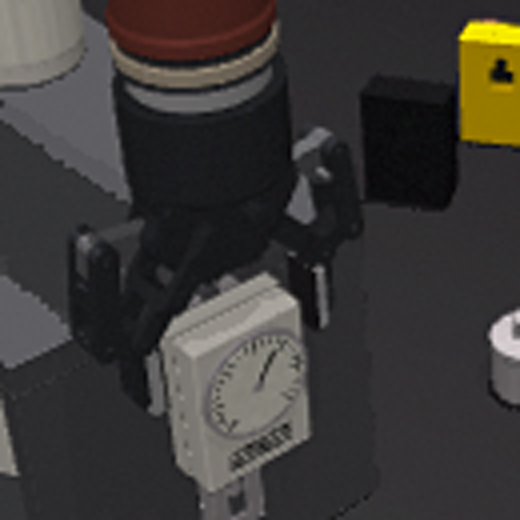

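The fingers are clear on both sides and the gauge (crop 240,385) hangs upright where I left it. I'll retract straight up.

>>> drive_tool(rows=[[1,[-0.5,0,0],[0,0,0]],[1,[-1,0,0],[0,0,0]],[1,[-2,0,0],[0,0,0]],[1,[-3,0,0],[0,0,0]],[1,[-3,0,0],[0,0,0]],[1,[-3,0,0],[0,0,0]],[1,[0,0,3],[0,0,0]],[1,[0,0,0],[0,0,0]]])

```text
t: 18.7
position: [0.6081, -0.1807, 0.2843]
eef_rot: [[0.002, 0.268, 0.963], [-0.001, 0.963, -0.268], [-1.0, -0.0, 0.002]]
ft_force: [-0.6, 0.3, -0.8]
gripper_width: 1.0
```

>>> drive_tool(rows=[[1,[0,4,2],[0,0,0]],[1,[0,4,2],[0,0,0]],[1,[0,4,2],[0,0,0]],[1,[0,4,0],[0,0,0]],[1,[0,4,0],[0,0,0]],[1,[0,0,0],[0,0,0]],[1,[0,0,0],[0,0,0]]])

```text
t: 19.4
position: [0.7165, -0.0018, 0.2819]
eef_rot: [[-0.005, 0.265, 0.964], [0.001, 0.964, -0.265], [-1.0, -0.0, -0.005]]
ft_force: [-1.0, -0.2, -0.7]
gripper_width: 0.999
```

```bash
python3 -c "
from h import *
sl(.6,-.0110,.160)
f=grab('scene'); t=grab('top')
a=cv2.resize(f['color'][190:310,170:270],(433,520),interpolation=cv2.INTER_CUBIC);b=cv2.resize(t['color'][150:220,395:465],(360,360),interpolation=cv2.INTER_CUBIC)
c=np.zeros((520,800,3),np.uint8); c[:,:433]=a; c[:360,433:793]=b
save(c,'s6.png')"
```

```text
t 19.4 p [ 0.7165 -0.0018  0.2819] yang 74.61 x [-5.1e-03  9.0e-04 -1.0e+00] F [-0.99 -0.18 -0.66] M [-0.08  0.04  0.03] w 0.999 q [-1. 40. -0. 63.  0. 77. 73.]
tool shift cm [ 12.25 -20.1   -9.06]
turn [ 0.0019 -0.0052  0.0005]
out 0.6908 lat 0.1903
```

View pics/s6.png

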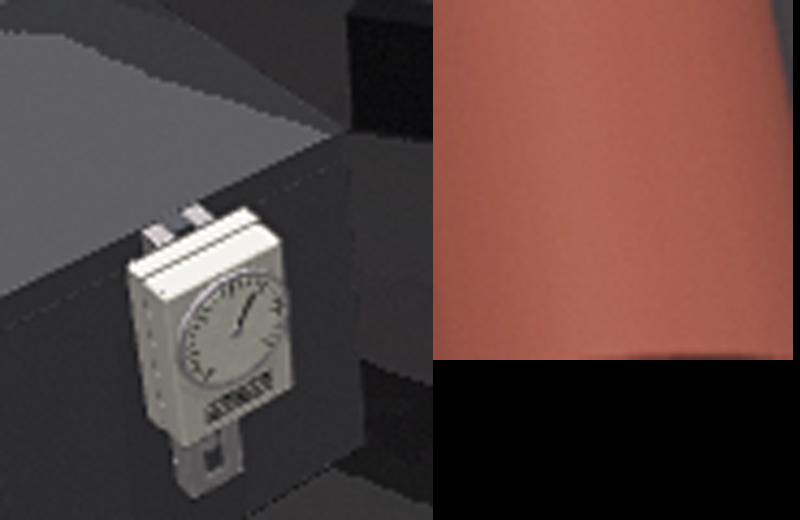

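The gauge hangs upright (crop 210,330), flat against the channel with the dial outward. The arm is clear of it; it only blocks the top camera's view of the stud. Handing in.

```bash
python3 -c "
from plant import manip
print(manip.job_done())"
```

```text
the job is handed in; nothing more can be done
None
```

The white gauge now hangs on the stud by its keyhole, upright with the dial facing outward, and the job is handed in at about 19.5 s of the 70 s allowed.

- **Finding the stud:** I gripped the gauge by its sides and touched its back to the stud head with about 5 N. I then slid it down at up to about 6 N until the head dropped into the opening.
- **Seating:** I pressed it in until the back met the channel, 9 mm past the head contact as expected. I then lowered it about 17.5 mm to a firm stop, where the upward force peaked at about 9 N (limit 15 N), and let go.
- **Last checks:** After release the wrist force was about zero. The scene camera showed the gauge still upright and against the channel, with the gripper clear.
- **Not checked:** The arm blocked the top camera in the last look, so "flat against the channel" rests on the scene view and the contact readings. I did not measure the bystanders again, but nothing touched them that I could see.
- **Disagreement:** The scene camera read heights about 7 mm low. I corrected for that against the channel's known ends, which put the stud about 190 mm above the bench. By feel it sits lower, at about 186 mm.

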